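# Index the die slide and set the snap

### The job

On the small blue bench press, push the orange tab all the way in and let go, so that the sprung die slide comes back and catches on its stop pin at mid position with the brass snap under the ram. Then press the red ram knob down firmly until the ram bears on the snap, and let it rise again. Do not lift the snap out of its die or touch the black plunger knob, and leave the other things on the table where they are.

Things in the scene. Friction and masses are not known exactly. Their poses are not given: they have to be found in the camera images.
- press: Bench press, fixed to the table. Origin at table height under the slide's centre line; x = the direction the slide is pushed in, z up. Grey base x -110 to 170 mm, y -50 to 50, 16 high; black bridge x -2 to 22, y -40 to 40, 66 high; blue overhanging arm x 65 to 169, y -20 to 20, 101 high (its column x 135 to 169). Green marks on the rails at x = -54: the tab's place when latched.
- slide (a joint): Travel of the die slide along the press's x, m: 0 = out (start), 0.055 = fully in (hard stop). A spring pushes it out, 4 N at 0, 8 N at 0.055; drag 4 N at 0.1 m/s; riding under the pin adds 2 N. Past about 0.038 the stop pin drops behind its brass catch; let go, it then comes back in about 0.2 s and stays latched at about 0.036. Let go earlier, it springs out to 0.
- tab_face (a point): Middle of the outer (push) face of the orange tab on the slide; the face looks along the press's -x. Tab 10 mm thick, 36 mm wide, standing 38 to 79 mm above the table; this point is 60 mm above it. Moves with the slide; at slide = 0 it is at x = -95 mm, y = 0 in the press's frame.
- plunger (a joint): Height of the sprung stop pin (black plunger knob on the bridge), in m: 0 = down; it is lifted by about 0.008 while the slide's catch passes under it and drops back by itself (needs no touching).
- plunger_top (a point): Top of the black plunger knob (20 mm across), on the bridge at x = 10 mm in the press's frame, 83 mm above the table. Do not touch.
- ram (a joint): Downward travel of the ram, in m: 0 = up (spring home), 0.020 = end stop. The spring takes 2 N to start and 4.5 N at 0.016, where, with the slide latched, its black sprung rubber foot (20 mm across) meets the snap; from there the foot yields at 1.5 N per mm after 2 N, so about 13 N in all at the end stop, 8 N of it on the snap. It rises again by itself.
- ram_top (a point): Centre of the flat top of the red ram knob (42 mm across, 18 mm thick), 144 mm above the table with the ram up, at x = 85 mm in the press's frame. Moves with the ram, which is pressed straight down.
- die (a point): Centre of the floor of the round die cup on the slide (25 mm across, 5 mm deep inside, 17 mm bore), 40 mm above the table; at x = 49 mm in the press's frame at slide = 0, under the ram when the slide is latched.
- snap: Loose brass snap, 15 mm across and 10.5 mm high, sitting in the die cup. Origin at the centre of its underside, z up.
- setter: Bystander: standing steel snap setter, 24 mm across the foot, 68 mm high, close beside the press. Origin under its centre.
- cap_tin: Bystander: aluminium tin of snap caps, 48 mm across, 38 mm high, close beside the press. Origin under its centre.
- mallet: Bystander: rawhide mallet lying down, head 68 mm across and 95 mm long, handle 220 mm along its -x. Origin under the head.
- scissors: Bystander: green-handled scissors lying flat on the cutting mat, about 230 mm long, 13 mm high. Origin near the pivot.
- thread: Bystander: navy thread spool, 40 mm across, 48 mm high. Origin under its centre.
- edge_paint: Bystander: amber jar of edge paint, 40 mm across, 62 mm high. Origin under its centre.
- wax: Bystander: yellow cake of wax, 52 mm across, 20 mm high. Origin under its centre.

How it is judged:
By the outcome, as a careful person would: the job done as asked, in the order asked, and still so for the second after the job is handed in, with the robot touching nothing.
It also fails if it takes over 42 s, if anything falls off the work surface, if the arm or the gripper's body presses on something with over 40 N, if the wrist force passes 120 N, or if a joint passes its speed limit or range.

### The arm

A 6-joint arm with a two-finger parallel gripper is mounted at the origin on the work surface. World frame = base frame: x ahead of the robot, y to its left, z up, the work surface at z = 0. Lengths are in m, angles in degrees, forces in N, time in s.
With the tool pointing down it reaches from about 0.325 to 0.775 m from the base axis. Payload 5.5 kg.
Tool frame: the origin (TCP) lies at the centre of the arm's flange, where the gripper is bolted on; the fingertips stand 182 mm ahead of it and the grasp point (between the pads) lies 163 mm ahead of it; z points along the fingers, y is the direction in which the jaws open and shut (so a half turn about z gives the same grasp; the last joint's range is limited). The gripper opens to 88 mm and grips with 3 to 60 N. Pads are 20 mm wide; open, the fingers measure 115 mm over their backs; the gripper's body (75 mm by 178 mm) begins 61 mm behind the grasp point.
Start: joints at [70.72, 5.22, 70.514, -0, 104.267, -3.249], TCP at [0.166, 0.577, 0.405] pointing down, gripper open.
Joint ranges: [-164.24, 164.24], [-49.07, 125.15], [9.68, 141.18], [-86.29, 266.29], [3.28, 154.24], [-151.56, 151.56]. Speed limits (degrees/s): [147.25, 147.25, 172.46, 180, 180, 180].

### API

Orientations are given as [roll, pitch, yaw] about the fixed x, y, z axes, in that order (R = Rz(yaw) Ry(pitch) Rx(roll)).
In Python, from station import r gives the robot as it stands. The module is installed in compiled form; this text tells all that it offers. Calls block until the motion is done:
- r.reach(position, orientation): joint-space move of the TCP to a pose.
- r.servo_line(position, rotation=None, speed=0.15): straight line of the TCP; rotation=None keeps the orientation; speed is the mean speed in m/s.
- r.move_joints(angles): joint-space move.
- r.let_go() and r.grab(squeeze=None): open the fingers fully, or close them until they stop; squeeze is the grip in N (None keeps the last).
- r.wait(seconds).
- r.inverse_kinematics(position, orientation): joint angles nearest the present ones, or None.
- r.sense(): the state.
- r.snapshot(name): name is "scene" or "top" or "wrist"; returns a dict with "frame" (400x640x3 uint8, red, green, blue), "fx", "fy", "cx", "cy" (pixels), "dist_coeffs" ([k1, k2, p1, p2, k3] as OpenCV has them; the pictures are not rectified), "R" (3x3) and "t" (3): a world point X has camera coordinates R X + t. Camera axes: x right, y down, z forward; pixel columns grow to the right and rows downward; lengths in m; the calibration is good to about 2 mm. A picture is of the moment at which its call begins. There is no depth.
A pose or a line that the arm cannot do raises r.IKError and nothing moves.
- r.hand_in(): hands the job in, once; it reports no verdict.
The state is a dict: "clock": time; "joints": joint angles; "joint_vel": joint speeds; "joint_torque": joint torques, N m; "tcp_pos": TCP position; "orientation": TCP orientation; "contact_force": force on the tool from outside, world axes, zero at the start; "torque": the same for the moment, N m; "opening": finger opening in m.
Only numpy, scipy, OpenCV 4.12 (cv2) and the standard library are available. Lean on these libraries where they do the work, as an engineer would, in place of code of your own. Each camera call takes 0.05 s, during which the arm holds its last target. There are 200 camera calls.

## Working session

There is one attempt and no reset: what is moved stays moved. The work goes in short steps, each a Python script; the robot and the scene stay as the last script left them, time stands still between calls to the robot, and variables do not carry over. Pictures are saved under pics/ and viewed, about 8 in all and at most 12, crops included, and the job is handed in when it is done.

```bash
mkdir -p pics; python3 - <<'E'
from station import r
import cv2,pickle
d={}
for n in("scene","top","wrist"):
    s=r.snapshot(n); d[n]=s; cv2.imwrite(f"pics/{n}0.png",s["frame"][:,:,::-1])
    print(n,s["fx"],s["cx"],s["cy"],s["dist_coeffs"],(-s["R"].T@s["t"]).round(3))
pickle.dump(d,open("d0.pkl","wb"))
print(r.sense())
E
```

```text
scene 395.48752245288927 322.5084623454517 203.2472657037262 [-0.04747835  0.          0.          0.          0.        ] [1.002 0.975 0.866]
top 399.7073475268602 317.5962160303416 208.09753954244093 [-0.02823771  0.          0.          0.          0.        ] [0.427 0.004 1.255]
wrist 354.19280422053293 318.67479653371555 200.45884014917476 [0.01696108 0.         0.         0.         0.        ] [0.09  0.598 0.384]
{'clock': 0.15, 'joints': array([ 7.07206089e+01,  5.25405342e+00,  7.05645955e+01, -1.13268483e-03,
        1.04267223e+02, -3.24650884e+00]), 'joint_vel': array([-0.05114713, -0.18660694, -0.14043319, -0.11747256,  0.02819602,
       -0.05317037]), 'joint_torque': array([ 1.48625539e-03, -4.47046924e+01, -4.06905162e+01,  6.98785647e-02,
        2.75167788e-02, -1.35100918e-04]), 'tcp_pos': array([0.16571372, 0.57671632, 0.40377164]), 'orientation': array([-1.79914204e+02, -3.76666562e-03,  1.63966837e+02]), 'contact_force': array([-0.70084921, -0.53158602, -0.04829688]), 'torque': array([ 0.03373978, -0.00919398, -0.05588832]), 'opening': 0.08757746589714337}
```

View pics/top0.png

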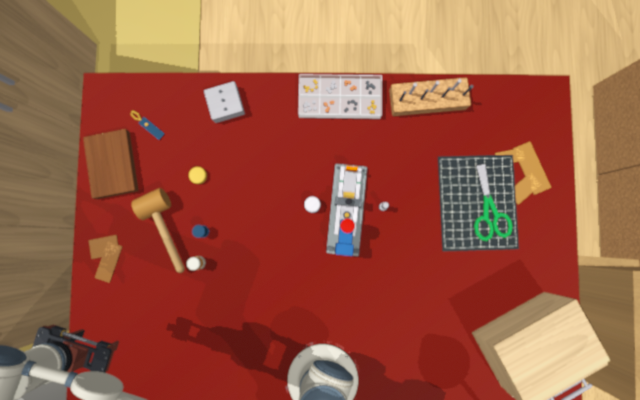

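View pics/scene0.png

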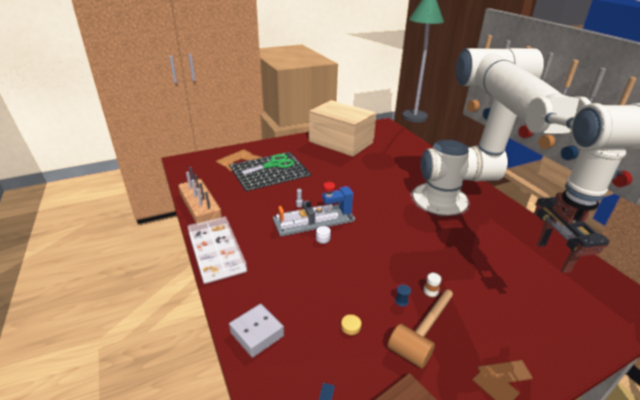

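```bash
python3 - <<'E'
import cv2,pickle,numpy as np
d=pickle.load(open("d0.pkl","rb"))
t=d["top"]["frame"][150:265,290:410,::-1]; s=d["scene"]["frame"][170:255,260:370,::-1]
a=cv2.resize(t,None,fx=5,fy=5,interpolation=2)[:575]
b=cv2.resize(s,(0,0),fx=5,fy=5,interpolation=2)
cv2.imwrite("pics/topc.png",a)
E
cat > h.py <<'E'
import numpy as np,cv2
def proj(s,X):
    K=np.array([[s["fx"],0,s["cx"]],[0,s["fy"],s["cy"]],[0,0,1.]])
    return cv2.projectPoints(np.float64(X).reshape(-1,3),cv2.Rodrigues(np.float64(s["R"]))[0],np.float64(s["t"]),K,np.float64(s["dist_coeffs"]))[0][:,0]
def ray(s,uv,z):
    K=np.array([[s["fx"],0,s["cx"]],[0,s["fy"],s["cy"]],[0,0,1.]])
    p=cv2.undistortPoints(np.float64(uv).reshape(-1,1,2),K,np.float64(s["dist_coeffs"]))[:,0]
    D=np.c_[p,np.ones(len(p))]@s["R"]; C=-s["R"].T@s["t"]
    return C+D*((np.asarray(z)-C[2])/D[:,2])[:,None]
def press(p,X):
    x,y,a=p; X=np.float64(X).reshape(-1,3)
    return np.c_[x+np.cos(a)*X[:,0]-np.sin(a)*X[:,1], y+np.sin(a)*X[:,0]+np.cos(a)*X[:,1], X[:,2]]
E
```

```text
(no output)
```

View pics/topc.png

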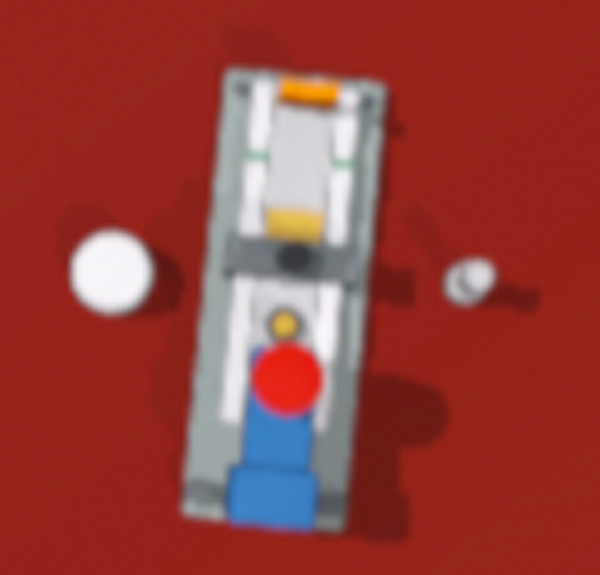

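```bash
python3 - <<'E'
import pickle,numpy as np
from scipy.optimize import least_squares
from h import *
s=pickle.load(open("d0.pkl","rb"))["top"]
px=np.array([[226,68],[386,84],[346,530],[183,516],[286,380],[308,92],[293,258]])/5+[290,150]-.4
X=np.array([[-110,-50,16],[-110,50,16],[170,50,16],[170,-50,16],[85,0,144],[-90,0,79],[10,0,83]])/1e3
f=least_squares(lambda p:(proj(s,press(p,X))-px).ravel(),[.5,0,3.1])
print(f.x,np.degrees(f.x[2]),f.fun.reshape(-1,2).round(2))
print(press(f.x,[[-.095,0,.06],[.085,0,.144],[-.04,0,.06]]))
print("tin,setter",ray(s,np.array([[112,272],[462,284]])/5+[290,150]-.4,[.038,.04]))
np.save("p0.npy",f.x)
E
```

```text
[ 0.54899066 -0.07364452  3.05267846] 174.90559173135952 [[-0.17  0.26]
 [-0.39  0.08]
 [-0.41  0.37]
 [-0.13 -0.  ]
 [ 0.58 -0.04]
 [ 0.2  -0.32]
 [ 0.22 -0.32]]
[[ 0.64361539 -0.08208024  0.06      ]
 [ 0.46432644 -0.06609676  0.144     ]
 [ 0.58883265 -0.0771964   0.06      ]]
tin,setter [[ 0.53289378  0.03556368  0.038     ]
 [ 0.52703347 -0.17792517  0.04      ]]
```

```bash
python3 - <<'E'
from station import r
from h import *
import pickle
p=np.load("p0.npy"); O=[180,0,np.degrees(p[2])]
r.reach(press(p,[-.07,0,.38])[0],O)
r.grab(20)
s=r.snapshot("wrist"); pickle.dump(s,open("w1.pkl","wb"))
cv2.imwrite("pics/w1.png",s["frame"][:,:,::-1])
q=r.sense(); print(q["clock"],q["tcp_pos"],q["orientation"],q["joints"].round(1),q["contact_force"],q["opening"])
E
```

```text
4.35 [ 0.6187019  -0.0798673   0.38000464] [ 1.79998884e+02 -1.65555027e-03  1.74903817e+02] [-10.5   8.7  69.2   0.  102.1 -95.4] [ 0.74358152 -0.57029106  0.0652372 ] 0.00044935319841220474
```

View pics/w1.png

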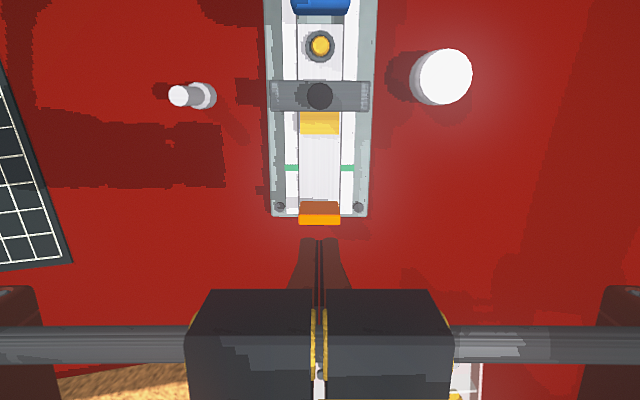

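```bash
python3 - <<'E'
import pickle
from scipy.optimize import least_squares
from h import *
s=pickle.load(open("w1.pkl","rb")); p=np.load("p0.npy")
px=np.array([[320,96],[320,46],[299,224],[340.5,224],[270,217],[368,217]])
X=np.array([[10,0,83],[49,0,50.5],[-95,18,79],[-95,-18,79],[-110,50,16],[-110,-50,16]])/1e3
print((proj(s,press(p,X))-px).round(1))
f=least_squares(lambda p:(proj(s,press(p,X))-px).ravel(),p)
print(p,f.x,np.degrees(f.x[2]),f.fun.reshape(-1,2).round(1)); np.save("p1.npy",f.x)
print(press(f.x,[[-.095,0,.06],[.085,0,.144]]))
E
```

```text
[[-1.2 -2.8]
 [-1.2 -3.6]
 [-1.6 -0.6]
 [-0.4 -0.6]
 [-0.  -1.2]
 [-0.6 -1.2]]
[ 0.54899066 -0.07364452  3.05267846] [ 0.55058551 -0.07293165  3.05059669] 174.78631534489543 [[-0.  -0.6]
 [ 0.  -1.5]
 [-0.8  1.1]
 [ 0.3  1.2]
 [ 0.6  0.1]
 [-0.   0.3]]
[[ 0.64519247 -0.08156434  0.06      ]
 [ 0.46593718 -0.06520766  0.144     ]]
```

```bash
python3 - <<'E'
from station import r
from h import *
p=np.load("p1.npy"); a=p[2]; u=np.array([np.cos(a),np.sin(a),0]); O=[180,0,np.degrees(a)]
Z=.232
go=lambda x,z=Z,v=.05: r.servo_line(press(p,[x,0,z])[0],O,v)
F=lambda: -r.sense()["contact_force"]@u
go(-.14,.33,.15); go(-.14,Z,.15); f0=F(); print("f0",f0)
x=-.112; go(x,v=.08); print(x,F()-f0)
while x<-.040:
    x+= .006 if x<-.062 else .0015
    go(x,v=.05); f=F()-f0; t=r.sense()["tcp_pos"]
    print(round(x,4),round(f,1),round((t-press(p,[0,0,0])[0])@u,4))
    if f>20: break
s=r.snapshot("wrist"); cv2.imwrite("pics/w2.png",s["frame"][:,:,::-1])
go(-.14,v=.2); r.wait(.3)
s=r.snapshot("wrist"); cv2.imwrite("pics/w3.png",s["frame"][:,:,::-1])
cv2.imwrite("pics/w23.png",np.hstack([cv2.imread(f"pics/w{i}.png")[:,150:500] for i in(2,3)]))
print(r.sense()["clock"],F()-f0)
E
```

```text
f0 -0.3003342652244909
-0.112 -0.052909509858542536
-0.106 4.0 -0.1065
-0.1 5.5 -0.1005
-0.094 5.8 -0.0946
-0.088 10.9 -0.0892
-0.082 4.1 -0.0824
-0.076 6.5 -0.0764
-0.07 5.7 -0.0705
-0.064 7.0 -0.0646
-0.058 6.8 -0.0586
-0.0565 8.0 -0.0573
-0.055 8.1 -0.0558
-0.0535 7.8 -0.0543
-0.052 9.1 -0.0528
-0.0505 8.4 -0.0514
-0.049 14.9 -0.0507
-0.0475 20.5 -0.05
11.55 -0.01353941659447766
```

View pics/w23.png

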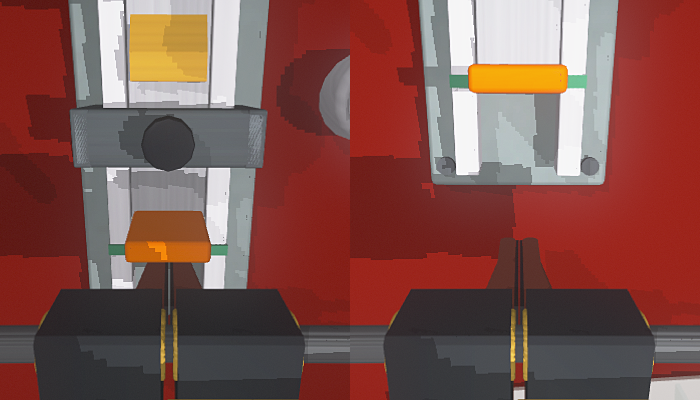

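The tab went in to the hard stop (force rose to 20 N). After release it sits on the green marks at rows ~80 of the right half, so the slide is latched. Next I'll check the snap and press the ram.

```bash
python3 - <<'E'
from station import r
from h import *
p=np.load("p1.npy"); a=p[2]; O=[180,0,np.degrees(a)]
go=lambda x,z,v=.05: r.servo_line(press(p,[x,0,z])[0],O,v)
F=lambda: r.sense()["contact_force"][2]
go(-.14,.36,.2); go(-.09,.36,.15)
s=r.snapshot("wrist"); cv2.imwrite("pics/w4.png",cv2.resize(s["frame"][:240,200:440,::-1],None,fx=2.4,fy=2.4,interpolation=2))
print(proj(s,press(p,[[.085,0,.0505],[-.059,0,.079],[.085,0,.144]])),r.sense()["clock"])
go(.084,.365,.2); go(.084,.335,.1)
f0=F(); print("f0",f0,r.sense()["clock"])
E
```

```text
[[ 318.80683821  -49.12446108]
 [ 318.71310206  162.78354371]
 [ 318.89771223 -131.91272964]] 12.875
f0 0.5382261642632957 14.3417
```

View pics/w4.png

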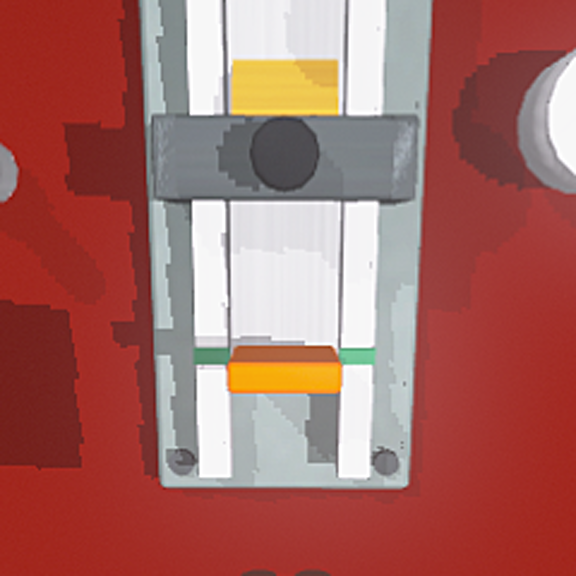

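The catch plate is past the bridge and the tab is at the marks, so the latch is holding. Pressing the ram now and logging force against travel.

```bash
python3 - <<'E'
from station import r
from h import *
p=np.load("p1.npy"); a=p[2]; O=[180,0,np.degrees(a)]
go=lambda x,z,v=.05: r.servo_line(press(p,[x,0,z])[0],O,v)
F=lambda: r.sense()["contact_force"][2]
f0=F(); z=.328; go(.084,z,.05)
while z>.300:
    z-= .003 if z>.314 else .001
    go(.084,z,.03); r.wait(.1); q=r.sense(); f=q["contact_force"][2]-f0
    print(round(z,4),round(q["tcp_pos"][2],4),round(f,1),(q["contact_force"][:2]).round(1))
    if f>18: break
r.wait(.3)
s=r.snapshot("scene"); A=s["frame"]
go(.084,.335,.06); r.wait(.2); go(.084,.38,.2); 
go(-.03,.40,.25)
s=r.snapshot("scene"); B=s["frame"]
c=np.hstack([cv2.resize(i[165:250,265:365,::-1],None,fx=4,fy=4,interpolation=2) for i in(A,B)])
cv2.imwrite("pics/s5.png",c)
w=r.snapshot("wrist"); cv2.imwrite("pics/w5.png",w["frame"][:,:,::-1])
print(r.sense()["clock"],F()-f0, proj(w,press(p,[[.085,0,.0505],[-.059,0,.079]])))
E
```

```text
0.325 0.3256 1.6 [ 1.2 -0.6]
0.322 0.3222 2.2 [ 2.  -1.1]
0.319 0.319 2.5 [2.5 0.3]
0.316 0.3161 2.2 [ 1.4 -0.3]
0.313 0.3131 3.2 [ 0.7 -0.1]
0.312 0.312 4.7 [ 0.7 -0.6]
0.311 0.311 2.3 [ 1.1 -0.2]
0.31 0.3103 5.1 [0.4 0.2]
0.309 0.3097 7.2 [0.  0.4]
0.308 0.3089 9.4 [0.3 0.6]
0.307 0.3082 9.0 [-1.   0.4]
0.306 0.3075 11.0 [-1.2  2. ]
0.305 0.3068 11.8 [-2.8 -0. ]
0.304 0.3063 14.8 [-2.2  0.9]
0.303 0.3062 17.9 [-3.9  1.5]
0.302 0.3061 21.6 [-7.1  1.8]
22.575 -0.4046334047187574 [[318.73175208  52.49587412]
 [318.64819663 221.74836987]]
```

View pics/s5.png

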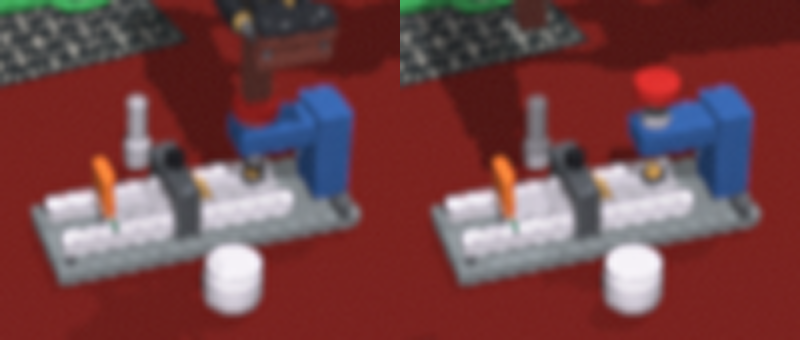

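View pics/w5.png

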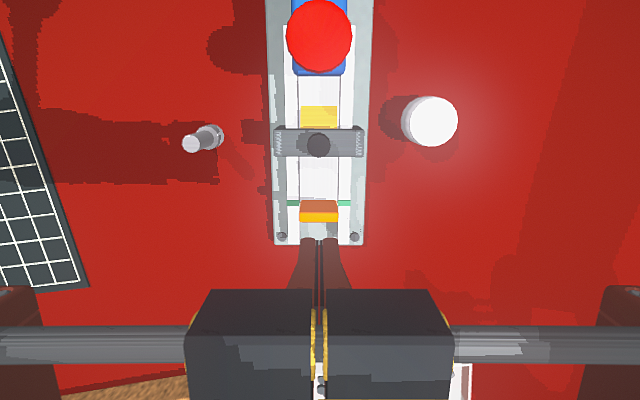

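```bash
python3 -c "
from station import r
print(r.sense()['contact_force'],r.sense()['clock']); r.hand_in()"
```

```text
[ 0.18279512 -0.36747744  0.13359276] 22.575
the job is handed in; nothing more can be done
```

I did the job in the order asked and handed it in at 22.6 s on the robot's clock, with the arm clear of the press and no contact force on it.

- **Slide:** I pushed the orange tab in with the closed fingertips until it hit the hard stop. Travel was about 55 mm, and the force rose from about 8 N to 20 N. After I backed off, the tab sat on the green marks and the yellow catch plate was past the bridge. It was still there after the ram was pressed.
- **Ram:** I pressed the red knob down its full travel of about 20 mm. The force began to climb at about 16 mm, where the foot meets the snap, and was about 15 N as the ram reached the end stop and 21.6 N when I stopped. After I backed off, the knob rose again by itself.
- **Final look:** The scene picture shows the brass snap in its die under the raised ram. The tin and setter look unmoved. I never moved the gripper to the plunger knob. I did not re-check the bystanders further away, but the arm did not go near them while low.

No check failed. The top and wrist cameras disagreed by about 2 mm on where the press is, and I used the wrist fit. The snap was hidden from the wrist camera under the knob, so its seating rests on the coarse scene picture and the force readings.

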